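# Sort the odds and ends into their trays

### The job

Tidy the odds and ends from the front of the worktop into the three trays: stand the spice jar and the salt shaker upright in the dark wooden tray, lay both clothes pegs flat on the floor of the blue tray, side by side and not on top of each other, and put the lemon in the terracotta tray. Leave the striped cup and the food tin standing where they are.

Things in the scene. Friction and masses are not known exactly. Their poses are not given: they have to be found in the camera images.
- spice_jar: Spice jar at the front among the other loose things (not one of the similar jars by the back wall): glass with a blue and white label and a black screw cap, standing upright; a cylinder 41 mm in diameter, 105 mm tall (cap, 40 mm, from 84 mm up). Origin at the centre of its underside, z up. About 110 g.
- salt_shaker: Salt shaker: glass, grey-white inside, with a grey domed cap, standing upright with a slight lean (0.04 rad); 44 mm in diameter up to 70 mm, cap 34 mm in diameter, 90 mm tall in all. Origin at the centre of its underside, z up. About 100 g.
- wooden_peg: Wooden clothes peg (light brown), 72 mm long along its own y, 15 mm wide (x), 12 mm high, lying on the worktop within 0.5 rad of crosswise (yaw 0: its length along world y). Origin at the centre of its underside, z up. About 15 g.
- green_peg: Green clothes peg, 72 mm long along its own y, 15 mm wide (x), 12 mm high, lying on the worktop within 0.5 rad of crosswise (yaw 0: its length along world y). Origin at the centre of its underside, z up. About 15 g.
- lemon: Yellow lemon, 72 mm long along its own x (lying roughly along world y at the start), 57 mm across (y), 58 mm high; it can roll a little when let go. Origin at the centre of its underside as it lies at the start. About 107 g.
- cup: Bystander, to be left alone: small cream cup with coloured stripes, loose, 60 mm in diameter, 49 mm high, handle towards its own -y, 83 mm over the handle. Origin at its underside, in the middle of its 60 x 83 mm outline (the bowl's centre lies 12 mm to +y of it).
- food_tin: Bystander, to be left alone: closed food tin with a red and white label, loose, 57 mm in diameter, 72 mm tall, standing just beyond the things, 0.2 m or more from the back wall (a second such tin farther back is furniture). Origin at the centre of its underside, z up.
- spice_tray: Dark brown wooden open tray, fixed, for the spice jar and the salt shaker. Outside 150 mm (own x) x 130 mm (own y), rim 24 mm above the worktop; walls 5 mm thick, inside 140 x 120 mm; flat inner floor 10 mm above the worktop. Origin at worktop level below its centre, z up. The trays stand on the right, in any order, yaw within 0.12 rad.
- peg_tray: Blue plastic open tray, fixed, for the two clothes pegs. Outside 150 mm (own x) x 130 mm (own y), rim 24 mm above the worktop; walls 5 mm thick, inside 140 x 120 mm; flat inner floor 10 mm above the worktop. Origin at worktop level below its centre, z up. The trays stand on the right, in any order, yaw within 0.12 rad.
- fruit_tray: Orange-brown terracotta open tray, fixed, for the lemon. Outside 150 mm (own x) x 130 mm (own y), rim 24 mm above the worktop; walls 5 mm thick, inside 140 x 120 mm; flat inner floor 10 mm above the worktop. Origin at worktop level below its centre, z up. The trays stand on the right, in any order, yaw within 0.12 rad.

How it is judged:
By the outcome, as a careful person would: the job done as asked, in the order asked, and still so for the second after the job is handed in, with the robot touching nothing.
It also fails if it takes over 128 s, if anything falls off the work surface, if the arm or the gripper's body presses on something with over 40 N, if the wrist force passes 120 N, or if a joint passes its speed limit or range.

### The arm

A 6-joint arm with a two-finger parallel gripper is mounted at the origin on a cart in front of the work surface, level with it; the furniture and walls round the work are solid. World frame = base frame: x ahead of the robot, y to its left, z up, the work surface at z = 0. Lengths are in m, angles in degrees, forces in N, time in s.
With the tool pointing down it reaches from about 0.2 to 0.875 m from the base axis. Payload 3.4 kg.
Tool frame: the origin (TCP) lies midway between the tips of the shut fingers; the grasp point (between the pads) lies 19 mm behind it; z points along the fingers, y is the line along which they close (so a half turn about z gives the same grasp; the last joint's range is limited). The gripper opens to 94 mm and grips with 3 to 60 N. Pads are 16 mm wide; open, the fingers measure 119 mm over their backs; the gripper's body (75 mm by 177 mm) begins 78 mm behind the grasp point.
Start: joints at [57.067, 15.808, 86.224, -0, 77.962, -6.933], TCP at [0.252, 0.517, 0.184] pointing down, gripper open.
Joint ranges: [-165.64, 165.64], [-43.16, 119.46], [12.63, 154.43], [-67.54, 247.53], [6.08, 155.33], [-154.97, 154.97]. Speed limits (degrees/s): [147.25, 147.25, 180, 180, 180, 180].

### API

Orientations are given as [roll, pitch, yaw] about the fixed x, y, z axes, in that order (R = Rz(yaw) Ry(pitch) Rx(roll)).
In Python, from rig import robot gives the robot as it stands.
- The arm moves only by the tool carry_out, never from a script. Its argument "steps" is a list of rows, each a list of 6 numbers: the shift along the tool's x, y, z in cm, then the turn, a rotation vector about the tool's x, y, z in rad. A call has 1 to 10 rows; each row shifts and turns the commanded pose from where the row before left it, along the tool's axes as they then stand; what a row does not reach is not made up. A row lasts 1/10 s, in which the tool goes at most 50 mm and 8.59 degrees, less where a joint would pass 70% of its speed; a pose out of reach is approached as far as the arm can. A call with a gripper value outside its range is refused whole. "jaw" is the finger opening in cm, from 0 to 9.4, set as the call begins (left out, the last holds). The fingers move at their own pace and stop on an object; "newtons" is the grip in N (left out, the last holds). Time passes only in rows, so rows that do not move let the fingers close. It gives the time, the measured TCP pose, the force, the opening and the grip force at its end, in the units of the state.
- robot.state(): the state, without advancing time (a new reading comes with each control period).
- robot.camera(name): name is "scene" or "top" or "wrist"; returns the picture (480x640x3 uint8, red, green, blue); there is no depth.
- robot.get_calibration(name): a dict with "K" (3x3 intrinsics, pixels), "distortion" ([k1, k2, p1, p2, k3] as OpenCV has them; the pictures are not rectified), "R" (3x3) and "t" (3): a world point X has camera coordinates R X + t; the wrist camera has in their place "mount" (4x4, takes a point from camera to tool coordinates, whose origin is the TCP and whose axes are the flange's). Camera axes: x right, y down, z forward; pixel columns grow to the right and rows downward; lengths in m; the calibration is good to about 2 mm. A picture is of the moment at which its call begins: read the wrist's pose just before it. get_calibration takes no time and is no camera call.
- robot.close_job(): hands the job in; it is judged then, once.
The state is a dict: "time_s": time; "joint_pos": joint angles; "joint_vel": joint speeds; "joint_efforts": joint torques, N m; "position": TCP position; "tcp_rot": TCP orientation; "force": force on the tool from outside, world axes, zero at the start; "wrist_torque": the same for the moment, N m; "gripper_width": finger opening in m; "finger_force": force on a finger pad.
Only numpy, scipy, OpenCV 4.12 (cv2) and the standard library are available. Lean on these libraries where they do the work, as an engineer would, in place of code of your own. Each camera call takes 0.05 s, during which the arm holds its last target. There are 200 camera calls.

## Working session

There is one attempt and no reset: what is moved stays moved. The work goes in short steps, Python scripts to look and compute and a tool call to move; the robot and the scene stay as the last step left them, time stands still between calls to the robot, and variables do not carry over. Pictures are saved under pics/ and viewed, at most 14 in all, crops included, and the job is handed in when it is done.

Besides the shell and the picture viewer there is one more tool, called after "Call:" in YAML: its name, and indented under it one key for each argument. carry_out: Moves the arm, as the interface text tells. Its arguments: {"type":"object","properties":{"steps":{"type":"array","items":{"type":"array","items":{"type":"number"}}},"jaw":{"type":"number"},"newtons":{"type":"number"}},"required":["steps"]}

```bash
ls; mkdir -p pics; python3 - <<'E'
from rig import robot
import cv2
print(robot.state())
for n in ("scene","top"):
    cv2.imwrite(f"pics/{n}0.png",robot.camera(n)[:,:,::-1])
for n in ("scene","top","wrist"): print(robot.get_calibration(n))
E
```

```text
pics
{'time_s': 0.0, 'joint_pos': array([ 5.70659651e+01,  1.58476841e+01,  8.62926097e+01, -1.52397428e-03,
        7.79610533e+01, -6.93325139e+00]), 'joint_vel': array([-0.02118867, -0.04233393, -0.0253603 ,  0.03222382, -0.02334279,
       -0.06607255]), 'joint_efforts': array([-1.63753379e-03, -4.04586411e+01, -2.37229228e+01,  7.02008698e-02,
        3.49775248e-02, -1.31533670e-04]), 'position': array([0.25177034, 0.5163018 , 0.1836223 ]), 'tcp_rot': array([-1.79899214e+02, -1.07549114e-02,  1.53999526e+02]), 'force': array([0.07068733, 0.37267992, 0.11565953]), 'wrist_torque': array([ 0.03971368, -0.03189292,  0.01977235]), 'finger_force': 0.0, 'gripper_width': 0.09399280485075825}
{'K': array([[543.99563644,   0.        , 318.50402992],
       [  0.        , 543.99563644, 235.07988204],
       [  0.        ,   0.        ,   1.        ]]), 'distortion': array([-0.10533317,  0.        ,  0.        ,  0.        ,  0.        ]), 'R': array([[ 5.48769277e-01, -8.35973585e-01, -6.68039001e-04],
       [-6.44467929e-01, -4.22547415e-01, -6.37271348e-01],
       [ 5.32459735e-01,  3
[... 468 characters left out ...]
 [ 6.90325942e-02,  6.89060210e-04, -9.97614167e-01]]), 't': array([0.13814806, 0.57148273, 1.17102771])}
{'K': array([[390.66784095,   0.        , 320.24759748],
       [  0.        , 390.66784095, 236.51952743],
       [  0.        ,   0.        ,   1.        ]]), 'distortion': array([0.00541824, 0.        , 0.        , 0.        , 0.        ]), 'mount': array([[-1.91791006e-03, -9.64046308e-01, -2.65727373e-01,
         7.72371095e-02],
       [ 9.99998109e-01, -1.76346550e-03, -8.19802718e-04,
         1.84437793e-03],
       [ 3.21726728e-04, -2.65728443e-01,  9.64047868e-01,
        -2.01340588e-01],
       [ 0.00000000e+00,  0.00000000e+00,  0.00000000e+00,
         1.00000000e+00]])}
```

View pics/top0.png

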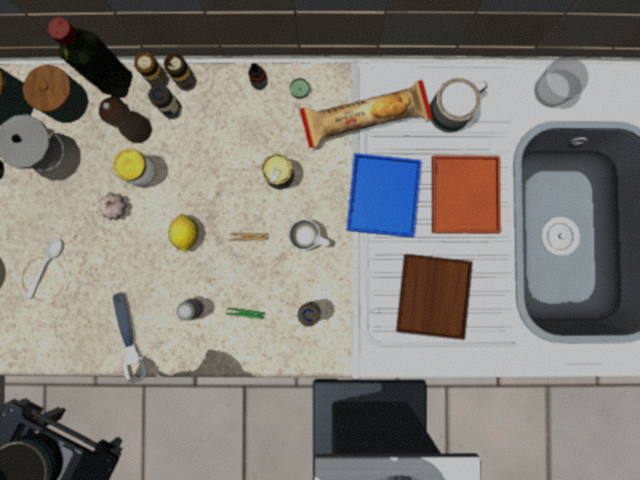

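View pics/scene0.png

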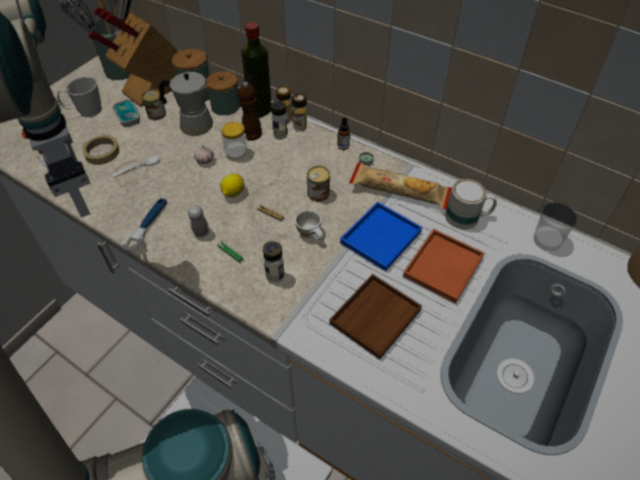

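The top view shows jar (309,314), shaker (190,308), green peg (246,313), wooden peg (250,237), lemon (183,232), cup (306,235), tin (279,171), trays: blue (384,195), terracotta (466,195), wood (435,297). Measuring now.

```bash
cat > h.py <<'E'
import numpy as np, cv2
from scipy.spatial.transform import Rotation as Ro
from rig import robot
def cam(n):
    """K, dist, R (world->cam), t"""
    c=robot.get_calibration(n)
    if 'mount' not in c: return c['K'],c['distortion'],c['R'],c['t']
    s=robot.state(); T=np.eye(4); T[:3,:3]=Ro.from_euler('xyz',s['tcp_rot'],degrees=True).as_matrix(); T[:3,3]=s['position']
    W=np.linalg.inv(T@c['mount']); return c['K'],c['distortion'],W[:3,:3],W[:3,3]
def cast(c,uv,z):
    """pixels -> world points on the plane at height z"""
    K,d,R,t=c
    p=cv2.undistortPoints(np.float64(uv).reshape(-1,1,2),K,d).reshape(-1,2)
    D=np.c_[p,np.ones(len(p))]@R; o=-R.T@t
    return o+D*((z-o[2])/D[:,2])[:,None]
def blob(im,lo,hi,box):
    """largest contour of HSV range in box u0,v0,u1,v1 (full-image pixels)"""
    u0,v0,u1,v1=box
    m=cv2.inRange(cv2.cvtColor(im,cv2.COLOR_RGB2HSV)[v0:v1,u0:u1],lo,hi)
    m=cv2.morphologyEx(m,cv2.MORPH_CLOSE,np.ones((3,3)))
    cs=cv2.findContours(m,cv2.RETR_EXTERNAL,cv2.CHAIN_APPROX_NONE)[0]
    return max(cs,key=cv2.contourArea)+np.array([u0,v0])
def rect(c,cnt,z):
    """min-area rectangle on plane z: centre, (long, short), direction of long side (deg)"""
    P=cast(c,cnt.reshape(-1,2),z)[:,:2].astype(np.float32)
    b=cv2.boxPoints(cv2.minAreaRect(P)); e=[b[1]-b[0],b[2]-b[1]]
    e.sort(key=lambda v:-np.hypot(*v)); a=np.degrees(np.arctan2(e[0][1],e[0][0]))
    return b.mean(0).round(4),[round(float(np.hypot(*v)),4) for v in e],round(float((a+90)%180-90),1)
E
python3 - <<'E'
from h import *
c=cam('top'); im=robot.camera('top'); H=cv2.cvtColor(im,cv2.COLOR_RGB2HSV)
for n,p in dict(jar=(309,314),shk=(188,309),gp=(246,313),wp=(250,237),lem=(183,232),cup=(306,235),blue=(384,195),terra=(466,195),wood=(435,297),top=(210,313),top2=(250,270),steel=(400,250)).items(): print(n,H[p[1],p[0]])
for n,lo,hi,box,z in [('blue',(105,150,60),(125,255,255),(335,140,430,250),.024),('terra',(0,120,90),(14,255,255),(425,145,510,245),.024),
 ('wood',(0,60,15),(20,255,120),(385,245,485,350),.024),('lemon',(20,150,80),(35,255,255),(160,205,210,260),.029),
 ('green',(40,100,30),(85,255,255),(215,295,280,330),.010),('jar',(0,0,0),(180,255,75),(285,295,335,340),.105)]:
    b=blob(im,lo,hi,box); print(n,rect(c,b,z))
big=lambda b,s:cv2.resize(im[b[1]:b[3],b[0]:b[2],::-1],None,fx=s,fy=s,interpolation=cv2.INTER_CUBIC)
cv2.imwrite('pics/c1.png',big((160,200,340,340),4))
E
```

```text
jar [26 51 80]
shk [ 38   6 164]
gp [ 58 100  94]
wp [ 21  92 122]
lem [ 30 189 185]
cup [120   1 192]
blue [109 209 190]
terra [  9 176 171]
wood [ 10 172  83]
top [ 20  30 126]
top2 [ 23  33 179]
steel [ 90   4 188]
blue (array([0.6514, 0.0278], dtype=float32), [0.1488, 0.1281], -5.7)
terra (array([ 0.6534, -0.1312], dtype=float32), [0.1489, 0.1281], -0.7)
wood (array([ 0.4574, -0.0671], dtype=float32), [0.1476, 0.1292], -6.4)
lemon (array([0.5783, 0.4111], dtype=float32), [0.0559, 0.0551], 45.6)
green (array([0.4244, 0.2893], dtype=float32), [0.0579, 0.0105], 82.7)
jar (array([0.4296, 0.1659], dtype=float32), [0.0369, 0.0358], 23.2)
```

View pics/c1.png

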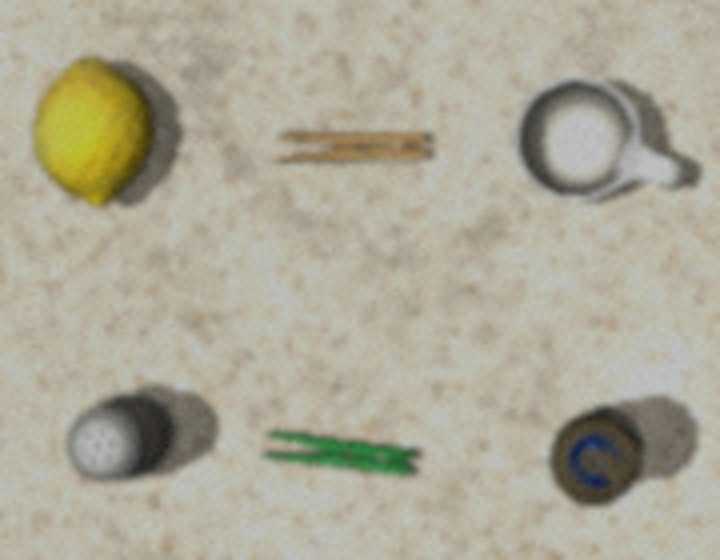

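The crop shows the jar cap centred at full-image (309,313), shaker dome (187,310), wooden peg centre (249,237) nearly exactly crosswise, green peg (246,313) tilted about 7°, lemon at (184,233) seemingly longer along image rows. Sizes fit. Turning to yaw 90 (tool x=+Y, y=+X, z=down), then over the jar.

Call:
carry_out:
  steps:
    - [0,0,0,0,0,0.14]
    - [0,0,0,0,0,0.14]
    - [0,0,0,0,0,0.14]
    - [0,0,0,0,0,0.14]
    - [0,0,0,0,0,0.14]
    - [0,0,0,0,0,0.14]
    - [0,0,0,0,0,0.14]
    - [0,0,0,0,0,0.137]
  jaw: 9.4
  newtons: 15

```text
time_s: 0.95
position: [0.252, 0.5166, 0.1841]
tcp_rot: [-180.0, 0.0, 89.7]
force: [-0.3, -0.1, 0.2]
gripper_width: 0.0943
finger_force: 0.0
```

Call:
carry_out:
  steps:
    - [-3.5,1.78,0,0,0,0]
    - [-3.5,1.78,0,0,0,0]
    - [-3.5,1.78,0,0,0,0]
    - [-3.5,1.78,0,0,0,0]
    - [-3.5,1.78,0,0,0,0]
    - [-3.5,1.78,0,0,0,0]
    - [-3.5,1.78,0,0,0,0]
    - [-3.5,1.78,0,0,0,0]
    - [-3.5,1.78,0,0,0,0]
    - [-3.5,1.78,0,0,0,0]

```text
time_s: 1.95
position: [0.4303, 0.1653, 0.1844]
tcp_rot: [-180.0, -0.0, 90.0]
force: [0.4, 0.5, -0.2]
gripper_width: 0.094
finger_force: 0.0
```

```bash
python3 - <<'E'
from h import *
c=cam('top'); g=lambda u,v:(160+u/4,200+v/4)
for n,p,z in [('jar',(595,453),.105),('shk',(108,440),.085),('wpL',(280,148),.01),('wpR',(432,146.5),.01),('gpL',(267,445),.01),('gpR',(417,462),.01),('lem',(94,132),.029),('cup',(577,138),.049)]: print(n,cast(c,[g(*p)],z).round(3))
s=robot.state(); print(s['position'],s['tcp_rot'])
cv2.imwrite('pics/w1.png',robot.camera('wrist')[:,:,::-1])
E
```

```text
jar [[0.43  0.169 0.105]]
shk [[0.434 0.389 0.085]]
wpL [[0.571 0.324 0.01 ]]
wpR [[0.572 0.25  0.01 ]]
gpL [[0.428 0.329 0.01 ]]
gpR [[0.42  0.257 0.01 ]]
lem [[0.577 0.41  0.029]]
cup [[0.573 0.179 0.049]]
[0.43033235 0.16531808 0.18436001] [-1.79992418e+02 -6.80702654e-03  9.00026599e+01]
```

View pics/w1.png

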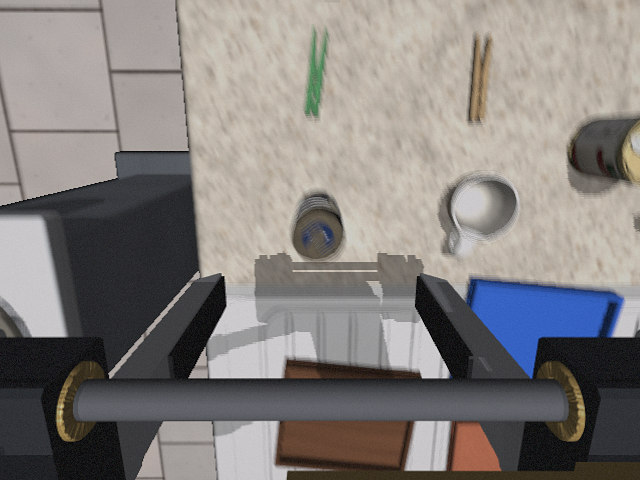

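The wrist view shows the jar cap at (318,235), green peg from (319,28) to (312,117), wooden peg (482,36)-(477,122). Cross-checking.

```bash
python3 - <<'E'
from h import *
c=cam('wrist')
for n,p,z in [('jar',(318,235),.105),('jarbase',(319,196),.0),('gL',(320,29),.01),('gR',(312,117),.01),('wL',(482.5,36),.01),('wR',(478,122),.01),('cup',(484,205),.049)]: print(n,cast(c,[p],z).round(4))
E
```

```text
jar [[0.4328 0.1623 0.105 ]]
jarbase [[0.4335 0.1734 0.    ]]
gL [[0.4353 0.3212 0.01  ]]
gR [[0.4276 0.2484 0.01  ]]
wL [[0.5768 0.3149 0.01  ]]
wR [[0.5805 0.2431 0.01  ]]
cup [[0.5779 0.1731 0.049 ]]
```

```bash
python3 - <<'E'
from h import *
c=cam('wrist'); im=robot.camera('wrist'); print(c[3],cam('wrist')[3])
b=blob(im,(40,80,30),(85,255,255),(280,10,350,140)); print('gp',rect(c,b,.008))
b=blob(im,(8,90,30),(25,255,200),(455,15,510,140)); print('wp',rect(c,b,.008))
b=blob(im,(105,150,60),(125,255,255),(450,260,640,380)); print('blue corner',cast(c,[(473,280),(618,293)],.024))
b=blob(im,(0,0,0),(180,255,110),(285,212,350,265)); print('jar',rect(c,b,.105))
c=cam('top'); im=robot.camera('top')
b=blob(im,(40,60,30),(85,255,255),(215,295,280,330)); print('gp top',rect(c,b,.008))
b=blob(im,(8,80,30),(22,255,200),(215,225,280,250)); print('wp top',rect(c,b,.008))
b=blob(im,(105,150,60),(125,255,255),(335,140,430,250)); q=cv2.boxPoints(cv2.minAreaRect(b)); print(cast(c,q,.024))
print(robot.state()['position'],robot.state()['tcp_rot'])
E
```

```text
[-0.4339131   0.12895214  0.43545548] [-0.43166463  0.13339081  0.43684098]
gp (array([0.4256, 0.2961], dtype=float32), [0.072, 0.0126], 82.8)
wp (array([0.5729, 0.2908], dtype=float32), [0.0709, 0.0154], -89.1)
blue corner [[0.58586902 0.09257224 0.024     ]
 [0.73213629 0.07784395 0.024     ]]
jar (array([0.4276, 0.1652], dtype=float32), [0.0386, 0.0292], -0.3)
gp top (array([0.4285, 0.3201], dtype=float32), [0.0135, 0.0115], -89.9)
wp top (array([0.5731, 0.2885], dtype=float32), [0.068, 0.0117], -90.0)
[[ 0.58371601  0.0990052   0.024     ]
 [ 0.73178988  0.08389917  0.024     ]
 [ 0.71897566 -0.04424066  0.024     ]
 [ 0.57101122 -0.02792572  0.024     ]]
[0.43077177 0.16514635 0.18422382] [-1.79977554e+02  4.47036022e-03  8.97533692e+01]
```

Call:
carry_out:
  steps:
    - [0,0,3,0,0,0]
    - [0,0,3,0,0,0]
    - [0,0,3,0,0,0]
    - [0,0,3,0,0,0]
    - [0,0,1.3,0,0,0]
    - [0,0,1,0,0,0]
    - [0,0,0,0,0,0]

```text
time_s: 2.8
position: [0.4287, 0.1675, 0.0404]
tcp_rot: [-179.8, 0.0, 90.1]
force: [0.6, -0.5, 0.4]
gripper_width: 0.094
finger_force: 0.0
```

Call:
carry_out:
  steps:
    - [0,0,0,0,0,0]
    - [0,0,0,0,0,0]
    - [0,0,0,0,0,0]
    - [0,0,0,0,0,0]
    - [0,0,0,0,0,0]
    - [0,0,0,0,0,0]
    - [0,0,0,0,0,0]
    - [0,0,0,0,0,0]
  jaw: 3
  newtons: 15

```text
time_s: 3.6
position: [0.4296, 0.1668, 0.0415]
tcp_rot: [-180.0, -0.0, 90.0]
force: [-1.3, -0.4, 1.5]
gripper_width: 0.0408
finger_force: 14.9
```

Call:
carry_out:
  steps:
    - [0,0,-2,0,0,0]
    - [0,0,-3,0,0,0]
    - [-3.325,0.3,0,0,0,0]
    - [-3.325,0.3,0,0,0,0]
    - [-3.325,0.3,0,0,0,0]
    - [-3.325,0.3,0,0,0,0]
    - [-3.325,0.3,0,0,0,0]
    - [-3.325,0.3,0,0,0,0]
    - [-3.325,0.3,0,0,0,0]
    - [-3.325,0.3,0,0,0,0]

```text
time_s: 4.6
position: [0.454, -0.1005, 0.0913]
tcp_rot: [180.0, -0.0, 90.0]
force: [0.6, 0.2, -1.3]
gripper_width: 0.0404
finger_force: 15.0
```

Call:
carry_out:
  steps:
    - [0,0,0,0,0,0]
    - [0,0,1,0,0,0]
    - [0,0,1,0,0,0]
    - [0,0,1,0,0,0]
    - [0,0,0.5,0,0,0]
    - [0,0,0.4,0,0,0]
    - [0,0,0,0,0,0]
    - [0,0,0,0,0,0]

```text
time_s: 5.4
position: [0.4543, -0.099, 0.0525]
tcp_rot: [180.0, 0.0, 90.0]
force: [0.2, 0.7, -1.1]
gripper_width: 0.0404
finger_force: 15.0
```

Call:
carry_out:
  steps:
    - [0,0,0.1,0,0,0]
    - [0,0,0,0,0,0]
    - [0,0,0,0,0,0]
    - [0,0,0,0,0,0]
    - [0,0,0,0,0,0]
    - [0,0,-2,0,0,0]
    - [0,0,-3.5,0,0,0]
    - [0,0,-3.5,0,0,0]
    - [0,0,-3,0,0,0]
    - [0,0,0,0,0,0]
  jaw: 8.4

```text
time_s: 6.4
position: [0.4571, -0.1003, 0.1755]
tcp_rot: [179.5, 0.2, 90.0]
force: [0.2, 0.1, 0.3]
gripper_width: 0.0837
finger_force: 0.0
```

Call:
carry_out:
  steps:
    - [4.4,-0.2,0,0,0,0]
    - [4.4,-0.2,0,0,0,0]
    - [4.4,-0.2,0,0,0,0]
    - [4.4,-0.2,0,0,0,0]
    - [4.4,-0.2,0,0,0,0]
    - [4.4,-0.2,0,0,0,0]
    - [4.4,-0.2,0,0,0,0]
    - [4.4,-0.2,0,0,0,0]
    - [4.4,-0.2,0,0,0,0]
    - [0,0,0,0,0,0]

```text
time_s: 7.4
position: [0.4351, 0.3014, 0.17]
tcp_rot: [-179.9, -0.1, 90.3]
force: [-0.4, -0.9, -0.0]
gripper_width: 0.084
finger_force: 0.0
```

```bash
python3 - <<'E'
from h import *
print(robot.state()['position'],robot.state()['tcp_rot'])
for k in ('wrist','top'):
    im=robot.camera(k)[:,:,::-1]; cv2.imwrite(f'pics/{k}2.png',im)
t=cv2.imread('pics/top2.png')[270:370,160:490]; w=cv2.imread('pics/wrist2.png')[:300,150:600]
o=np.zeros((500,660,3),np.uint8); o[:200]=cv2.resize(t,(660,200)); o[200:500,:450]=w
cv2.imwrite('pics/m2.png',o)
E
```

```text
[0.43505499 0.30141799 0.16997505] [-1.79908922e+02 -1.13010025e-01  9.03016748e+01]
```

View pics/m2.png

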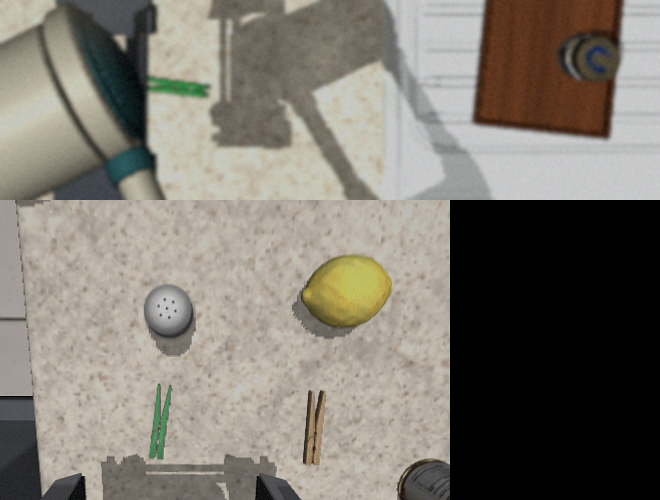

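Jar stands upright in the wooden tray (right edge side). Wrist view: shaker cap at full-image (318,109), lemon about (497,91), its long axis running along the image's horizontal, i.e. world x. Casting.

```bash
python3 - <<'E'
from h import *
im=cv2.imread('pics/wrist2.png')[:,:,::-1].copy()
g=robot.get_calibration('wrist'); T=np.eye(4); T[:3,:3]=[[0,1,0],[1,0,0],[0,0,-1]]; T[:3,3]=[.436,.297,.171]  # commanded pose
W=np.linalg.inv(T@g['mount']); c=(g['K'],g['distortion'],W[:3,:3],W[:3,3])
print('shk',cast(c,[(318,109)],.08))
b=blob(im,(20,110,60),(35,255,255),(430,30,560,150)); print('lem',rect(c,b,.029),cv2.boundingRect(b))
b=blob(im,(40,80,30),(85,255,255),(280,170,350,270)); print('gp',rect(c,b,.008))
b=blob(im,(8,90,30),(25,255,200),(440,180,490,270)); print('wp',rect(c,b,.008))
E
```

```text
shk [[0.43525072 0.38941486 0.08      ]]
lem (array([0.5824, 0.4055], dtype=float32), [0.063, 0.0602], -36.3) (451, 56, 91, 72)
gp (array([0.4264, 0.2894], dtype=float32), [0.0719, 0.0125], 82.5)
wp (array([0.5743, 0.2837], dtype=float32), [0.0715, 0.0152], -89.3)
```

Call:
carry_out:
  steps:
    - [4.6,0,0,0,0,0]
    - [4.6,-0.1,0,0,0,0]
    - [0,0,3,0,0,0]
    - [0,0,3,0,0,0]
    - [0,0,3,0,0,0]
    - [0,0,3,0,0,0]
    - [0,0,1.7,0,0,0]
    - [0,0,0,0,0,0]

```text
time_s: 8.3
position: [0.4333, 0.3853, 0.0315]
tcp_rot: [-179.7, 0.3, 89.9]
force: [-0.8, 0.0, 0.3]
gripper_width: 0.0842
finger_force: 0.0
```

Call:
carry_out:
  steps:
    - [0,0,0,0,0,0]
    - [0,0,0,0,0,0]
    - [0,0,0,0,0,0]
    - [0,0,0,0,0,0]
    - [0,0,0,0,0,0]
    - [0,0,0,0,0,0]
    - [0,0,0,0,0,0]
    - [0,0,0,0,0,0]
  jaw: 3.4
  newtons: 15

```text
time_s: 9.1
position: [0.4348, 0.3889, 0.0346]
tcp_rot: [-180.0, -0.0, 90.0]
force: [-1.5, 0.2, 1.7]
gripper_width: 0.034
finger_force: 3.7
```

Width 34 mm instead of 44: not a proper hold; looking.

```bash
python3 - <<'E'
from h import *
cv2.imwrite('pics/w3.png',robot.camera('wrist')[:,:,::-1]);s=cv2.resize(robot.camera('scene')[140:300,130:330,::-1],None,fx=3,fy=3)
cv2.imwrite('pics/s3.png',s)
E
```

```text
(no output)
```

View pics/w3.png

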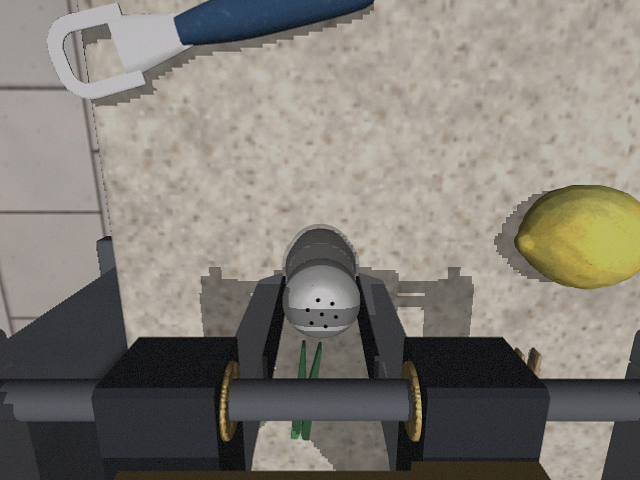

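View pics/s3.png

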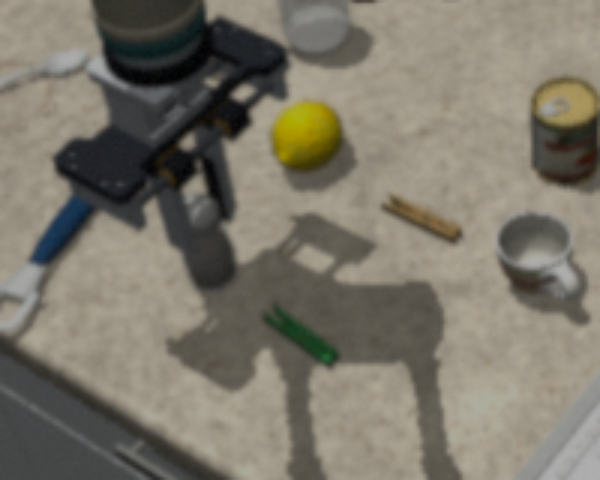

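```bash
python3 - <<'E'
from h import *
g=robot.get_calibration('wrist'); T=np.eye(4); T[:3,:3]=[[0,1,0],[1,0,0],[0,0,-1]]; T[:3,3]=[.435,.389,.034]
W=np.linalg.inv(T@g['mount']); c=(g['K'],g['distortion'],W[:3,:3],W[:3,3])
print('cap',cast(c,[(321,300),(321,322)],.08)); print('base far edge',cast(c,[(320,224)],.0)); print('base L R',cast(c,[(285,262),(357,262)],0.))
def px(p): return cv2.projectPoints(np.float64(p),cv2.Rodrigues(c[2])[0],c[3],c[0],c[1])[0].reshape(-1,2).round()
print(px([[.435,.389,.09],[.435,.411,0],[.435,.411,.07],[.413,.389,.03],[.457,.389,.03],[.435,.389,.053]]))
c=cam('scene'); print('scene base',cast(c,[(130+211/3,140+270/3)],0.),px([[.435,.389,0],[.435,.389,.09],[.435,.389,.034]]))
print(robot.state()['gripper_width'],robot.state()['finger_force'])
E
```

```text
cap [[0.43603175 0.39663113 0.08      ]
 [0.43601698 0.38614855 0.08      ]]
base far edge [[0.4355697  0.41103483 0.        ]]
base L R [[0.4132462  0.38621175 0.        ]
 [0.45906137 0.38612622 0.        ]]
[[319. 327.]
 [319. 224.]
 [319. 261.]
 [280. 275.]
 [358. 275.]
 [319. 291.]]
scene base [[ 4.40862085e-01  3.98884594e-01 -1.11022302e-16]] [[202. 233.]
 [195. 208.]
 [199. 224.]]
0.034380020325824226 4.104626882763114
```

Base and cap are centred where expected; the jaw target was just reached at contact, so command a smaller opening.

Call:
carry_out:
  steps:
    - [0,0,0,0,0,0]
    - [0,0,0,0,0,0]
    - [0,0,0,0,0,0]
    - [0,0,0,0,0,0]
    - [0,0,0,0,0,0]
  jaw: 2.4
  newtons: 15

```text
time_s: 9.7
position: [0.4349, 0.3888, 0.0345]
tcp_rot: [-180.0, -0.0, 90.0]
force: [-2.3, -0.5, 1.7]
gripper_width: 0.033
finger_force: 15.0
```

Call:
carry_out:
  steps:
    - [0,0,-2,0,0,0]
    - [0,0,-3,0,0,0]
    - [0,0,0,0,0,0]

```text
time_s: 10.0
position: [0.4383, 0.3906, 0.0878]
tcp_rot: [179.6, -0.2, 90.0]
force: [-0.2, 0.2, -1.5]
gripper_width: 0.0336
finger_force: 14.7
```

Call:
carry_out:
  steps:
    - [-4.28,0.25,0,0,0,0]
    - [-4.28,0.25,0,0,0,0]
    - [-4.28,0.25,0,0,0,0]
    - [-4.28,0.25,0,0,0,0]
    - [-4.28,0.25,0,0,0,0]
    - [-4.28,0.25,0,0,0,0]
    - [-4.28,0.25,0,0,0,0]
    - [-4.28,0.25,0,0,0,0]
    - [-4.28,0.25,0,0,0,0]
    - [-4.28,0.3,0,0,0,0]

```text
time_s: 11.0
position: [0.46, -0.0411, 0.0835]
tcp_rot: [-180.0, 0.0, 90.0]
force: [1.3, 0.4, -0.5]
gripper_width: 0.0338
finger_force: 14.7
```

```bash
python3 - <<'E'
from h import *
print(robot.state()['position'],robot.state()['gripper_width'])
cv2.imwrite('pics/m4.png',np.hstack([robot.camera('wrist')[150:480,150:500,::-1],cv2.resize(robot.camera('scene')[230:370,290:440,::-1],(350,330))]))
E
```

```text
[ 0.4600393  -0.04108646  0.08347822] 0.033797813022950395
```

View pics/m4.png

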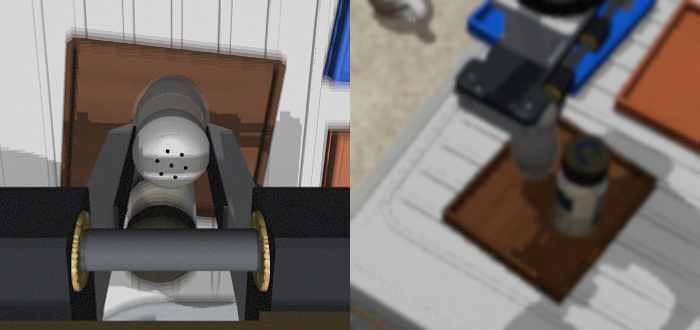

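Shaker hangs between the pads, upright, over the tray, the jar standing beside it with clearance. Lowering.

Call:
carry_out:
  steps:
    - [0,0,1,0,0,0]
    - [0,0,1,0,0,0]
    - [0,0,1,0,0,0]
    - [0,0,0.5,0,0,0]
    - [0,0,0.3,0,0,0]
    - [0,0,0.1,0,0,0]
    - [0,0,0.1,0,0,0]
    - [0,0,0,0,0,0]

```text
time_s: 11.9
position: [0.4609, -0.0391, 0.0447]
tcp_rot: [180.0, 0.0, 90.0]
force: [-0.6, -0.8, -0.1]
gripper_width: 0.0336
finger_force: 14.8
```

Call:
carry_out:
  steps:
    - [0,0,0,0,0,0]
    - [0,0,0,0,0,0]
    - [0,0,0,0,0,0]
    - [0,0,0,0,0,0]
    - [0,0,0,0,0,0]
    - [0,0,0,0,0,0]
    - [0,0,-2,0,0,0]
    - [0,0,-4,0,0,0]
    - [0,0,-4,0,0,0]
    - [0,0,-2,0,0,0]
  jaw: 8.4

```text
time_s: 12.9
position: [0.4623, -0.0396, 0.1677]
tcp_rot: [179.7, 0.1, 90.0]
force: [0.5, 0.5, -0.1]
gripper_width: 0.084
finger_force: 0.0
```

Call:
carry_out:
  steps:
    - [4.06,1.4,0,0,0,0]
    - [4.06,1.4,0,0,0,0]
    - [4.06,1.4,0,0,0,0]
    - [4.06,1.4,0,0,0,0]
    - [4.06,1.4,0,0,0,0]
    - [4.06,1.4,0,0,0,0]
    - [4.06,1.4,0,0,0,0]
    - [4.06,1.4,0,0,0,0]
    - [0,0,0,0,0,0]
  jaw: 4

```text
time_s: 13.8
position: [0.5738, 0.2906, 0.1635]
tcp_rot: [180.0, -0.2, 90.2]
force: [0.2, -0.9, -0.4]
gripper_width: 0.0402
finger_force: 0.0
```

Call:
carry_out:
  steps:
    - [0,0,4,0,0,0]
    - [0,0,4,0,0,0]
    - [0,0,4,0,0,0]
    - [0,0,2.5,0,0,0]
    - [0,0,1,0,0,0]
    - [0,0,0.5,0,0,0]
    - [0,0,0,0,0,0]
    - [0,0,0,0,0,0]

```text
time_s: 14.6
position: [0.5739, 0.2859, 0.0061]
tcp_rot: [179.8, -0.1, 90.0]
force: [-0.0, -0.6, 0.0]
gripper_width: 0.0401
finger_force: 0.0
```

Call:
carry_out:
  steps:
    - [0,0,0,0,0,0]
    - [0,0,0,0,0,0]
    - [0,0,0,0,0,0]
    - [0,0,0,0,0,0]
    - [0,0,0,0,0,0]
    - [0,0,0,0,0,0]
    - [0,0,0,0,0,0]
  jaw: 0.5
  newtons: 10

```text
time_s: 15.3
position: [0.5726, 0.2857, 0.0044]
tcp_rot: [-180.0, -0.0, 90.0]
force: [0.0, 0.4, -0.1]
gripper_width: 0.0051
finger_force: 0.0
```

Missed; looking.

```bash
python3 - <<'E'
from h import *
cv2.imwrite('pics/w5.png',np.hstack([robot.camera('wrist')[180:480,150:500,::-1],cv2.resize(robot.camera('scene')[170:270,230:347,::-1],(350,300))]))
E
```

```text
(no output)
```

View pics/w5.png

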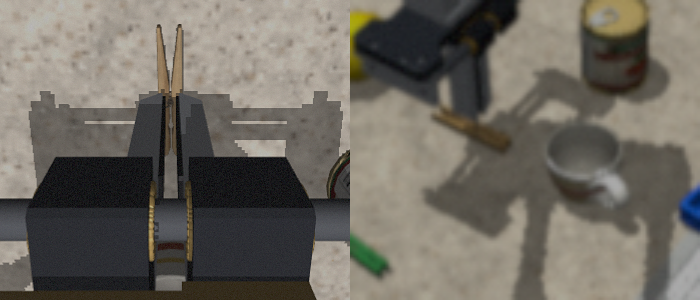

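The peg lies between the fingertips with a narrow waist; close fully.

Call:
carry_out:
  steps:
    - [0,0,0,0,0,0]
    - [0,0,0,0,0,0]
    - [0,0,0,0,0,0]
    - [0,0,0,0,0,0]
  jaw: 0
  newtons: 12

```text
time_s: 15.8
position: [0.5726, 0.2857, 0.0045]
tcp_rot: [180.0, -0.0, 90.0]
force: [-0.2, 0.1, -0.7]
gripper_width: 0.0005
finger_force: 0.0
```

```bash
python3 - <<'E'
from h import *
c=cam('scene'); im=robot.camera('scene')
b=blob(im,(8,90,30),(25,255,200),(250,195,290,228)); print(cv2.boundingRect(b),rect(c,b,.008))
im0=cv2.imread('pics/scene0.png')[:,:,::-1].copy()
b=blob(im0,(8,90,30),(25,255,200),(250,195,290,228)); print(cv2.boundingRect(b),rect(c,b,.008))
def px(p): return cv2.projectPoints(np.float64(p),cv2.Rodrigues(c[2])[0],c[3],c[0],c[1])[0].reshape(-1,2).round(1)
print('tip',px([[.5726,.286,.004],[.5726,.286,.03]]))
ps=[]; 
im=robot.camera('wrist'); cw=cam('wrist')
b=blob(im,(8,90,30),(25,255,220),(295,190,345,290)); print(cv2.boundingRect(b),cast(cw,[(308,205),(331,205),(320,300)],.008),'far end before: y=.322')
E
```

```text
(259, 206, 24, 15) (array([0.5732, 0.2861], dtype=float32), [0.066, 0.0157], -89.5)
(259, 206, 24, 14) (array([0.5739, 0.2861], dtype=float32), [0.0661, 0.0144], -89.6)
tip [[270.9 213.7]
 [270.2 206.5]]
(307, 205, 25, 71) [[0.56709017 0.32680751 0.008     ]
 [0.57890901 0.32678476 0.008     ]
 [0.5731449  0.27378319 0.008     ]] far end before: y=.322
```

The peg is unmoved, and the scene view shows the fingertips well above it: the tips really sit some 2+ cm above the reported TCP (which also explains the 34 mm cap-width on the shaker and 40 mm on the jar). Open and feel downward in small steps.

Call:
carry_out:
  steps:
    - [0,0,0,0,0,0]
    - [0,0,0,0,0,0]
    - [0,0,0,0,0,0]
    - [0,0,0.3,0,0,0]
    - [0,0,0.3,0,0,0]
    - [0,0,0.3,0,0,0]
    - [0,0,0,0,0,0]
    - [0,0,0,0,0,0]
  jaw: 4

```text
time_s: 16.7
position: [0.5725, 0.2856, -0.0047]
tcp_rot: [-180.0, 0.0, 90.0]
force: [0.4, -0.2, -0.3]
gripper_width: 0.0402
finger_force: 0.0
```

```bash
python3 - <<'E'
from h import *
print(robot.state()['position'],robot.state()['force'])
cv2.imwrite('pics/s6.png',cv2.resize(robot.camera('scene')[150:240,220:340,::-1],None,fx=6,fy=6,interpolation=cv2.INTER_CUBIC))
E
```

```text
[ 0.57246918  0.28560057 -0.00473638] [ 0.41777701 -0.2325344  -0.29428325]
```

View pics/s6.png

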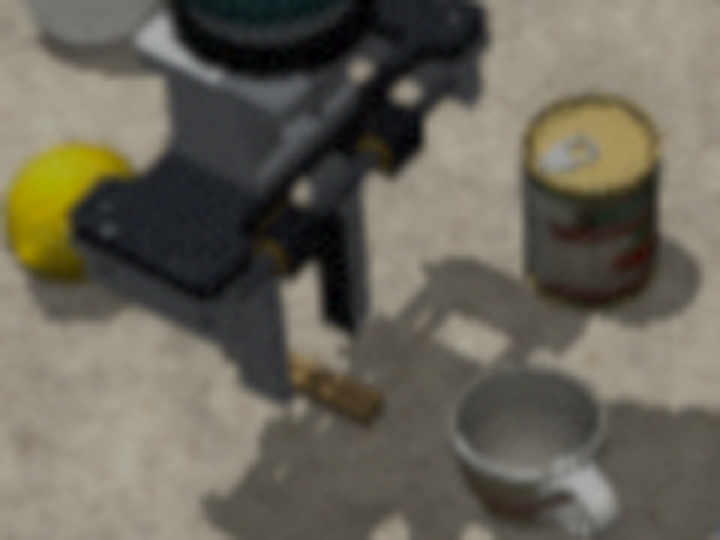

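Fingertips at crop (285,402) and (345,332), i.e. about 13 mm above the worktop with TCP reported at −5 mm: offset ≈18 mm. Lower 9 mm and close.

Call:
carry_out:
  steps:
    - [0,0,0.3,0,0,0]
    - [0,0,0.2,0,0,0]
    - [0,0,0.2,0,0,0]
    - [0,0,0.1,0,0,0]
    - [0,0,0,0,0,0]
    - [0,0,0,0,0,0]

```text
time_s: 17.35
position: [0.5726, 0.2857, -0.0125]
tcp_rot: [180.0, -0.0, 90.0]
force: [0.1, -0.5, -0.1]
gripper_width: 0.0396
finger_force: 0.0
```

Call:
carry_out:
  steps:
    - [0,0,0,0,0,0]
    - [0,0,0,0,0,0]
    - [0,0,0,0,0,0]
    - [0,0,0,0,0,0]
    - [0,0,0,0,0,0]
    - [0,0,0,0,0,0]
  jaw: 0.5
  newtons: 12

```text
time_s: 17.95
position: [0.5726, 0.2857, -0.0124]
tcp_rot: [180.0, -0.0, 90.0]
force: [-1.2, -0.1, 0.8]
gripper_width: 0.0146
finger_force: 12.0
```

Call:
carry_out:
  steps:
    - [0,0,-4,0,0,0]
    - [0,0,-4,0,0,0]
    - [-3.64,0.73,0,0,0,0]
    - [-3.64,0.73,0,0,0,0]
    - [-3.64,0.73,0,0,0,0]
    - [-3.64,0.73,0,0,0,0]
    - [-3.64,0.73,0,0,0,0]
    - [-3.64,0.73,0,0,0,0]
    - [-3.66,0.72,0,0,0,0]
    - [0,0,0,0,0,0.1]

```text
time_s: 18.95
position: [0.6247, 0.0258, 0.0674]
tcp_rot: [179.9, 0.1, 83.9]
force: [-0.0, 0.5, 0.2]
gripper_width: 0.0145
finger_force: 12.0
```

Call:
carry_out:
  steps:
    - [0,0,2,0,0,0]
    - [0,0,2,0,0,0]
    - [0,0,1.5,0,0,0]
    - [0,0,0.8,0,0,0]
    - [0,0,0.4,0,0,0]
    - [0,0,0.2,0,0,0]
    - [0,0,0,0,0,0]
    - [0,0,0,0,0,0]

```text
time_s: 19.75
position: [0.6242, 0.0307, -0.0008]
tcp_rot: [179.9, -0.0, 84.3]
force: [0.2, 0.3, 0.1]
gripper_width: 0.0145
finger_force: 12.0
```

Call:
carry_out:
  steps:
    - [0,0,0.1,0,0,0]
    - [0,0,0,0,0,0]
    - [0,0,0,0,0,0]
    - [0,0,0,0,0,0]
    - [0,0,-3,0,0,0]
    - [0,0,-3,0,0,0]
    - [0,0,-3,0,0,0]
    - [0,0,-0.1,0,0,-0.1]
    - [0,0,0,0,0,0]
  jaw: 3.5

```text
time_s: 20.65
position: [0.6243, 0.0306, 0.0898]
tcp_rot: [179.9, 0.0, 90.0]
force: [0.1, -0.2, -0.9]
gripper_width: 0.0347
finger_force: 0.0
```

Call:
carry_out:
  steps:
    - [2.59,-1.97,0,0,0,0]
    - [2.59,-1.97,0,0,0,0]
    - [2.59,-1.97,0,0,0,0]
    - [2.59,-1.97,0,0,0,0]
    - [2.59,-1.97,0,0,0,0]
    - [2.59,-1.97,0,0,0,0]
    - [2.59,-1.97,0,0,0,0]
    - [2.59,-1.97,0,0,0,0]
    - [2.59,-1.97,0,0,0,0]
    - [2.59,-2.0,0,0,0,0]

```text
time_s: 21.65
position: [0.4246, 0.2902, 0.0876]
tcp_rot: [-179.9, 0.0, 89.9]
force: [0.3, 0.6, 0.0]
gripper_width: 0.035
finger_force: 0.0
```

Call:
carry_out:
  steps:
    - [0,0,0,0,0,0.13]
    - [0,0,3,0,0,0]
    - [0,0,3,0,0,0]
    - [0,0,2.5,0,0,0]
    - [0,0,1.0,0,0,0]
    - [0,0,0.6,0,0,0]
    - [0,0,0,0,0,0]
    - [0,0,0,0,0,0]
  jaw: 4.5

```text
time_s: 22.45
position: [0.4271, 0.29, -0.0118]
tcp_rot: [179.9, -0.1, 82.5]
force: [-0.9, -0.4, -0.1]
gripper_width: 0.045
finger_force: 0.0
```

Call:
carry_out:
  steps:
    - [0,0,0,0,0,0]
    - [0,0,0,0,0,0]
    - [0,0,0,0,0,0]
    - [0,0,0,0,0,0]
    - [0,0,0,0,0,0]
    - [0,0,0,0,0,0]
    - [0,0,0,0,0,0]
  jaw: 0.5
  newtons: 12

```text
time_s: 23.15
position: [0.4264, 0.2897, -0.0122]
tcp_rot: [180.0, -0.0, 82.6]
force: [0.7, -0.5, 3.5]
gripper_width: 0.0147
finger_force: 12.0
```

Call:
carry_out:
  steps:
    - [0,0,-4,0,0,0]
    - [0,0,-4,0,0,0]
    - [0,0,0,0,0,-0.13]
    - [0,0,0,0,0,0]

```text
time_s: 23.55
position: [0.427, 0.2899, 0.0685]
tcp_rot: [179.9, -0.1, 90.0]
force: [0.7, 0.3, -1.4]
gripper_width: 0.0145
finger_force: 12.0
```

Call:
carry_out:
  steps:
    - [-2.65,2.53,0,0,0,0]
    - [-2.65,2.53,0,0,0,0]
    - [-2.65,2.53,0,0,0,0]
    - [-2.65,2.53,0,0,0,0]
    - [-2.65,2.53,0,0,0,0]
    - [-2.65,2.53,0,0,0,0]
    - [-2.65,2.53,0,0,0,0]
    - [-2.65,2.53,0,0,0,0]
    - [-2.65,2.53,0,0,0,0]
    - [-2.65,2.53,0,0,0,0]

```text
time_s: 24.55
position: [0.679, 0.0235, 0.0655]
tcp_rot: [-179.8, -0.0, 89.8]
force: [0.1, 0.3, -0.3]
gripper_width: 0.0147
finger_force: 12.0
```

Call:
carry_out:
  steps:
    - [0,0,0,0,0,0.1]
    - [0,0,2,0,0,0]
    - [0,0,2,0,0,0]
    - [0,0,1.5,0,0,0]
    - [0,0,0.8,0,0,0]
    - [0,0,0.4,0,0,0]
    - [0,0,0.2,0,0,0]
    - [0,0,0,0,0,0]
    - [0,0,0,0,0,0]

```text
time_s: 25.45
position: [0.6799, 0.0247, -0.0008]
tcp_rot: [179.9, -0.0, 84.3]
force: [0.4, -0.1, -0.7]
gripper_width: 0.0144
finger_force: 12.0
```

Call:
carry_out:
  steps:
    - [0,0,0.1,0,0,0]
    - [0,0,0,0,0,0]
    - [0,0,0,0,0,0]
    - [0,0,0,0,0,0]
    - [0,0,-3,0,0,0]
    - [0,0,-4,0,0,0]
    - [0,0,-4,0,0,0]
    - [0,0,-4,0,0,-0.1]
    - [0,0,0,0,0,0]
  jaw: 3.5

```text
time_s: 26.35
position: [0.6835, 0.0244, 0.1547]
tcp_rot: [179.3, 0.0, 90.1]
force: [0.7, -0.2, 1.2]
gripper_width: 0.0352
finger_force: 0.0
```

Call:
carry_out:
  steps:
    - [4.0,-1.2,0,0,0,0]
    - [4.0,-1.2,0,0,0,0]
    - [4.0,-1.2,0,0,0,0]
    - [4.0,-1.2,0,0,0,0]
    - [4.0,-1.2,0,0,0,0]
    - [4.0,-1.2,0,0,0,0]
    - [4.0,-1.2,0,0,0,0]
    - [4.0,-1.2,0,0,0,0]
    - [0,0,0,0,0,0]
    - [0,0,0,0,0,0]
  jaw: 9.4

```text
time_s: 27.35
position: [0.5825, 0.345, 0.1466]
tcp_rot: [-180.0, 0.1, 90.1]
force: [-0.2, -0.6, -0.1]
gripper_width: 0.0941
finger_force: 0.0
```

```bash
python3 - <<'E'
from h import *
print(robot.state()['position'],robot.state()['tcp_rot'])
w=robot.camera('wrist'); t=robot.camera('top'); cv2.imwrite('pics/w7.png',w[:,:,::-1])
o=np.zeros((560,760,3),np.uint8); o[:300,:400]=w[:300,120:520,::-1]; o[300:560,:400]=cv2.resize(t[210:340,210:410,::-1],(400,260)); o[:440,400:]=cv2.resize(t[140:360,335:515,::-1],(360,440))
cv2.imwrite('pics/m7.png',o)
g=robot.get_calibration('wrist'); T=np.eye(4); T[:3,:3]=[[0,1,0],[1,0,0],[0,0,-1]]; T[:3,3]=[.583,.345,.147]
W=np.linalg.inv(T@g['mount']); c=(g['K'],g['distortion'],W[:3,:3],W[:3,3])
b=blob(w,(20,90,40),(36,255,255),(200,0,460,300)); print(cv2.boundingRect(b),rect(c,b,.029),cv2.fitEllipse(b))
E
```

```text
[0.58254488 0.34503796 0.14660561] [-1.79952211e+02  7.22408752e-02  9.01044115e+01]
(270, 109, 90, 73) (array([0.5796, 0.411 ], dtype=float32), [0.0619, 0.0587], -37.2) ((315.33721923828125, 144.91961669921875), (71.03014373779297, 85.274169921875), 89.48255157470703)
```

View pics/m7.png

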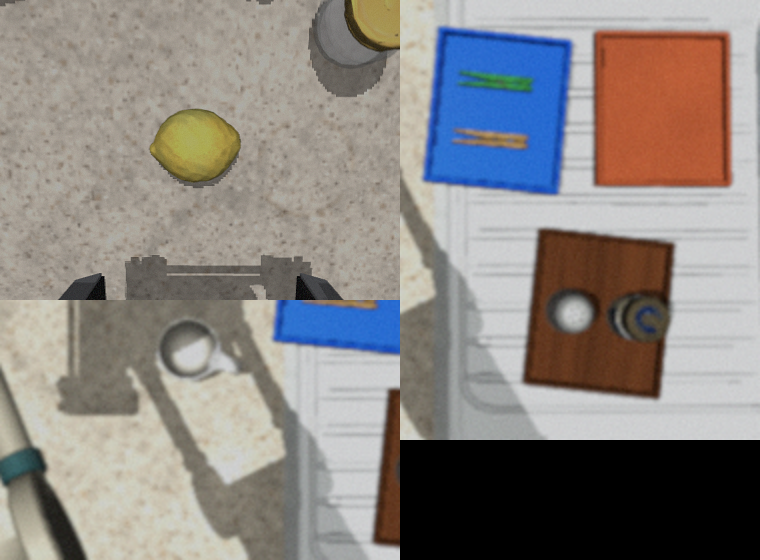

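Both pegs lie flat side by side in the blue tray, jar and shaker stand in the wooden one, cup undisturbed. Lemon at wrist (315,145), long axis along world x, so grip along y (yaw 180).

Call:
carry_out:
  steps:
    - [0,0,0,0,0,-0.143]
    - [0,0,0,0,0,-0.143]
    - [0,0,0,0,0,-0.143]
    - [0,0,0,0,0,-0.143]
    - [0,0,0,0,0,-0.143]
    - [0,0,0,0,0,-0.143]
    - [0,0,0,0,0,-0.143]
    - [0,0,0,0,0,-0.143]
    - [0,0,0,0,0,-0.143]
    - [0,0,0,0,0,-0.143]

```text
time_s: 28.45
position: [0.5841, 0.3425, 0.1474]
tcp_rot: [-180.0, 0.0, 172.1]
force: [-0.4, 0.0, -0.4]
gripper_width: 0.0935
finger_force: 0.0
```

Call:
carry_out:
  steps:
    - [0,0,0,0,0,-0.141]
    - [0.1,3,0,0,0,0]
    - [0.2,3.5,0,0,0,0]
    - [0,0,0,0,0,0]

```text
time_s: 28.85
position: [0.5807, 0.4116, 0.147]
tcp_rot: [179.9, 0.0, -180.0]
force: [0.9, 0.8, 0.1]
gripper_width: 0.0941
finger_force: 0.0
```

Call:
carry_out:
  steps:
    - [0,0,3,0,0,0]
    - [0,0,3,0,0,0]
    - [0,0,3,0,0,0]
    - [0,0,3,0,0,0]
    - [0,0,2,0,0,0]
    - [0,0,1.0,0,0,0]
    - [0,0,0.4,0,0,0]
    - [0,0,0,0,0,0]

```text
time_s: 29.65
position: [0.581, 0.4089, -0.0062]
tcp_rot: [180.0, 0.0, 180.0]
force: [-0.2, 0.7, 0.5]
gripper_width: 0.0939
finger_force: 0.0
```

Call:
carry_out:
  steps:
    - [0,0,0,0,0,0]
    - [0,0,0,0,0,0]
    - [0,0,0,0,0,0]
    - [0,0,0,0,0,0]
    - [0,0,0,0,0,0]
    - [0,0,0,0,0,0]
    - [0,0,0,0,0,0]
  jaw: 3.5
  newtons: 15

```text
time_s: 30.35
position: [0.5803, 0.4097, -0.0062]
tcp_rot: [180.0, 0.0, -180.0]
force: [-1.0, -0.2, 2.6]
gripper_width: 0.0552
finger_force: 15.0
```

Call:
carry_out:
  steps:
    - [0,0,-2,0,0,0]
    - [0,0,-4,0,0,0]
    - [0,0,-4,0,0,0]
    - [0,0,0,0,0,0]

```text
time_s: 30.75
position: [0.584, 0.4119, 0.1]
tcp_rot: [179.7, 0.6, -180.0]
force: [1.1, -0.4, -0.4]
gripper_width: 0.0549
finger_force: 15.0
```

Call:
carry_out:
  steps:
    - [-0.6,-3.8,0,0,0,0]
    - [-0.6,-3.8,0,0,0,0]
    - [-0.6,-3.8,0,0,0,0]
    - [-0.6,-3.8,0,0,0,0]
    - [-0.6,-3.8,0,0,0,0]
    - [-0.6,-3.8,0,0,0,0]
    - [-0.6,-3.8,0,0,0,0]
    - [-0.6,-3.8,0,0,0,0]
    - [-0.6,-3.8,0,0,0,0]
    - [-0.6,-3.8,0,0,0,0]

```text
time_s: 31.75
position: [0.6396, 0.0282, 0.0921]
tcp_rot: [180.0, -0.1, -180.0]
force: [0.0, -0.2, -1.6]
gripper_width: 0.0552
finger_force: 15.0
```

Call:
carry_out:
  steps:
    - [-0.3,-3.8,0,0,0,0]
    - [-0.3,-3.8,0,0,0,0]
    - [-0.3,-3.8,0,0,0,0]
    - [-0.3,-3.8,0,0,0,0]
    - [-0.1,-0.9,0,0,0,0]
    - [0,0,0,0,0,0]

```text
time_s: 32.35
position: [0.6527, -0.1326, 0.0921]
tcp_rot: [179.9, -0.1, 179.9]
force: [-0.0, -0.0, -0.6]
gripper_width: 0.0551
finger_force: 15.0
```

Call:
carry_out:
  steps:
    - [0,0,2.5,0,0,0]
    - [0,0,2.5,0,0,0]
    - [0,0,2,0,0,0]
    - [0,0,1,0,0,0]
    - [0,0,0.5,0,0,0]
    - [0,0,0.3,0,0,0]
    - [0,0,0.1,0,0,0]
    - [0,0,0,0,0,0]

```text
time_s: 33.15
position: [0.654, -0.1314, 0.0053]
tcp_rot: [-180.0, 0.1, -180.0]
force: [0.3, 0.8, -0.6]
gripper_width: 0.055
finger_force: 15.0
```

Release gently, raise, move clear and check.

Call:
carry_out:
  steps:
    - [0,0,0,0,0,0]
    - [0,0,0,0,0,0]
    - [0,0,0,0,0,0]
    - [0,0,0,0,0,0]
    - [0,0,0,0,0,0]
  jaw: 7.5

```text
time_s: 33.65
position: [0.6534, -0.1314, 0.0046]
tcp_rot: [180.0, 0.0, -180.0]
force: [-0.2, 1.2, -0.3]
gripper_width: 0.0752
finger_force: 0.0
```

Call:
carry_out:
  steps:
    - [0,0,-3,0,0,0]
    - [0,0,-4,0,0,0]
    - [0,0,-4,0,0,0]
    - [0,0,-4,0,0,0]
    - [0,3,-3,0,0,0]
    - [0,4,0,0,0,0]
    - [0,4,0,0,0,0]
    - [0,4,0,0,0,0]
    - [0,4,0,0,0,0]
    - [0,4,0,0,0,0]

```text
time_s: 34.65
position: [0.6531, 0.1002, 0.1846]
tcp_rot: [180.0, 0.0, -180.0]
force: [0.3, 0.4, 0.3]
gripper_width: 0.0748
finger_force: 0.0
```

Call:
carry_out:
  steps:
    - [0,4,0,0,0,0]
    - [0,4,0,0,0,0]
    - [0,4,0,0,0,0]
    - [0,4,0,0,0,0]
    - [0,4,0,0,0,0]
    - [0,4,0,0,0,0]
    - [0,4,0,0,0,0]
    - [0,0,0,0,0,0]
    - [0,0,0,0,0,0]
    - [0,0,0,0,0,0]

```text
time_s: 35.65
position: [0.6534, 0.3774, 0.1844]
tcp_rot: [-179.9, -0.0, 180.0]
force: [0.2, -1.2, -0.5]
gripper_width: 0.0748
finger_force: 0.0
```

```bash
python3 - <<'E'
from h import *
print(robot.state()['position'])
t=robot.camera('top')[140:360,250:515,::-1]; s=robot.camera('scene')[150:370,250:500,::-1]
cv2.imwrite('pics/m8.png',np.vstack([cv2.resize(t,(530,300)),cv2.resize(s,(530,300))]))
E
```

```text
[0.65335142 0.37739948 0.18439246]
```

View pics/m8.png

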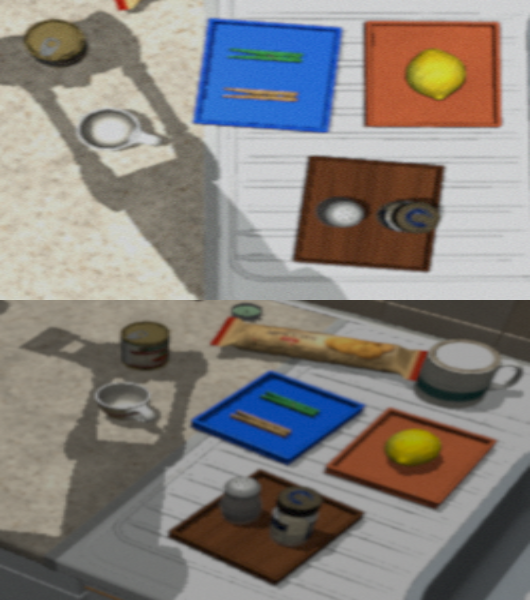

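The picture shows lemon in the terracotta tray (437,74), pegs apart in the blue one, jar and shaker upright in the wooden one, and cup and tin in place. Handing in.

```bash
python3 -c "
from rig import robot
print(robot.close_job())"
```

```text
the job is handed in; nothing more can be done
None
```

The job is handed in after about 36 s: in the last pictures the jar and shaker stand upright in the wooden tray, both pegs lie flat side by side in the blue tray, the lemon is in the terracotta tray, and the cup and tin stand where they were.

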